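# Move the length stop to the disc keeper and bolt it

## Task

The length stop on the cutting rail is bolted into the middle keeper. Draw its bolt, slide the stop along the rail to the keeper that has the tall disc-topped post standing behind it, and shoot the bolt fully home in that keeper. Leave the tape roll, the sheet weight, the scissors and the ink jar beside the rail where they are.

Things in the scene. Friction and masses are not known exactly. Their poses are not given: they have to be found in the camera images.
- rail: Dark steel base plate fixed to the bench, 175 (x) by 400 (y) by 8 mm, carrying a steel rail 44 mm wide along its y, rail top at z 22 mm. Origin: at bench level (z 0) under the rail's middle; the plate spans x -65 to +110 mm. x points across the rail towards the keepers, y along the rail, z up; x, y, z offsets elsewhere are in this frame.
- stop (a joint): Slide of the stop along the rail, m: 0 at the middle keeper, grows towards the rail's +y, range -0.14 to 0.14. About 3 N of friction; it stays where it is left.
- stop_top (a point): On the stop, centre of its block's top face (z 44 mm). Block: aluminium, 80 (x) by 76 (y) mm, z 22 to 44 mm. An arm 30 mm wide runs from it to an aluminium face plate, 60 mm wide, at x -95 mm, all below z 41 mm. Two steel straps on the block guide the bolt: 10 mm (x) by 26 mm (y), centred 34 mm before and behind this point, tops at z 62 mm.
- bolt (a joint): Slide of the bolt along +x on the stop, m: 0 fully drawn, 0.036 fully home (hard ends at both). About 2 N of friction; it stays where it is left. Round steel bar, 12 mm diameter, round nose, axis at z 52 mm. Below about 0.008 it is clear of every keeper and the stop can slide.
- knob_top (a point): Centre of the top (z 98 mm) of the bolt's knob, an upright black post 14 to 16 mm in diameter between the two straps, free to be pushed or hooked between z 64 and 98 mm. It is 18 mm to the -x side of the stop's centre when the bolt is drawn, 18 mm to the +x side when home.
- bolt_nose (a point): Front end of the bolt, on its axis (z 52 mm), 63 mm to the +x side of the knob; when drawn it is 10 mm short of the keepers.
- keeper_disc: The keeper to bolt into: a steel post 12 mm thick, capped by a level disc of 36 mm diameter, top at z 106 mm, stands 30 mm behind it (+x). Keepers are open-topped steel forks: two prongs, 16 (x) by 12 (y) mm, tops at z 62 mm, 16 mm gap. Origin: midway between the prongs at z 8 mm, rail x 63 mm; axes as the rail's. It is any one of four, about 60 or 120 mm either side of the middle one.
- keeper_home: The middle keeper, without a disc, that holds the bolt at the start. Same fork and origin as keeper_disc.
- tape_roll: Bystander: cardboard tape roll lying flat, 72 mm across, 24 mm high; origin at the centre of its underside. It lies on the robot's side of the rail.
- film_weight: Bystander: steel sheet weight, 44 mm across, 40 mm high, with a knob; origin at the centre of its underside. On the robot's side of the rail.
- scissors: Bystander: scissors lying flat, about 160 mm long, 10 mm high; origin near the pivot on the bench, x towards the blade tips. On the robot's side of the rail.
- ink_jar: Bystander: white jar with a black cap, 56 mm across, 65 mm high; origin at the centre of its underside. It stands beyond the row of keepers.

How it is judged (in metres and radians):
On the way, in this order (a step that is already met when the one before it is completed fails the run):
1. the bolt is drawn clear of the middle keeper (value of joint bolt below 0.0125 m).
2. the stop stands opposite the keeper with the disc, its bolt still drawn (value of joint bolt below 0.0165 m and y of bolt_nose in the frame of keeper_disc between -0.008 and 0.008 m).
At the end, for the whole second after the job is handed in: The bolt is home (bolt joint above 0.033 of 0.036 m) in the fork of the keeper with the disc: its nose at least 14 mm past the fork's centre (6 mm beyond the prongs) and within 4 mm of the fork's centre line, with stop and bolt at rest (under 5 mm/s) (value of joint bolt above 0.033 m and x of bolt_nose in the frame of keeper_disc above 0.014 m and y of bolt_nose in the frame of keeper_disc between -0.004 and 0.004 m and velocity of joint bolt between -0.005 and 0.005 m/s and velocity of joint stop between -0.005 and 0.005 m/s); the robot touches nothing.
It fails at once if the tape roll, sheet weight, scissors or ink jar is shifted by more than 25 mm (distance of any of tape_roll, film_weight, scissors, ink_jar from where it was at the start of the episode above 0.025 m).
It also fails if it takes over 64 s, if anything falls off the work surface, if the arm or the gripper's body presses on something with over 40 N, if the wrist force passes 120 N, or if a joint passes its speed limit or range.

## Robot

A 6-joint arm with a two-finger parallel gripper is mounted at the origin on the work surface. World frame = base frame: x ahead of the robot, y to its left, z up, the work surface at z = 0. Lengths are in mm, angles in rad, forces in N, time in s.
With the tool pointing down it reaches from about 375 to 975 mm from the base axis. Payload 3.8 kg.
Tool frame: the origin (TCP) lies midway between the tips of the shut fingers; the grasp point (between the pads) lies 19 mm behind it (robot.grip_depth is the distance from the TCP to the grasp point, in mm); z points along the fingers, y is the direction in which the jaws open and shut (so a half turn about z gives the same grasp; the last joint's range is limited). The gripper opens to 85 mm and grips with 20 to 120 N. Pads are 22 mm wide; open, the fingers measure 114 mm over their backs; the gripper's body (76 mm by 85 mm) begins 54 mm behind the grasp point. The pads swing forward as they close: fully open they stand 13 mm farther back than shut.
Start: joints at [-1.214, 0.264, 1.604, -0, 1.274, -0.037], TCP at [258.992, -623.331, 231.28] pointing down, gripper open.
Joint ranges: [-2.63, 2.63], [-0.94, 2.18], [0.31, 2.57], [-1.31, 4.45], [0, 2.66], [-2.55, 2.55]. Speed limits (rad/s): [2.57, 2.57, 3.14, 3.14, 3.14, 3.14].

## Interface

Orientations are given as a unit quaternion [x, y, z, w].
In Python, from station import robot gives the robot as it stands. The module is installed in compiled form; this text tells all that it offers.
- The arm moves only by the tool step_arm, never from a script. Its argument "plan" is a list of rows, each an object of numbers: "dx", "dy", "dz": the shift along the tool's x, y, z each as a share of 150 mm, from -1 to 1; "ax", "ay", "az": the turn, a rotation vector about the tool's x, y, z each as a share of 0.5 rad, from -1 to 1. In form: [{"dx": .., "dy": .., "dz": .., "ax": .., "ay": .., "az": ..}, ...]. A call has 1 to 12 rows; each row is the pose to reach, as a shift and turn from the pose measured when the call began, along the tool's axes at that moment; what a row does not reach only later rows make up. A row lasts 1/8 s, in which the tool goes at most 62.5 mm and 10.7 degrees, less where a joint would pass 70% of its speed; a pose out of reach is approached as far as the arm can. A call with a number of a shift or a turn outside -1 to 1 is refused whole. A call with a gripper value outside its range is refused whole. "grip" is the opening, from 0 (shut) to 1 (fully open), set as the call begins (left out, the last holds). The fingers move at their own pace and stop on an object; "newtons" is the grip in N (left out, the last holds). Time passes only in rows, so rows that repeat a pose let the fingers close. It gives the time, the measured TCP pose, the force and the opening at its end, in the units of the state.
- robot.get_obs(): the state, without advancing time (a new reading comes with each control period).
- robot.grab_frame(name): name is "scene" or "top"; returns a dict with "frame" (420x560x3 uint8, blue, green, red), "depth" (420x560 float32, mm along the optical axis (not along the pixel's ray), 0 where there is no reading), "K" (3x3 intrinsics, pixels), "position" and "orientation" of the camera in the world. Camera axes: x right, y down, z forward; pixel columns grow to the right and rows downward; lengths in mm; the calibration is good to about 2 mm. A picture is of the moment at which its call begins.
- robot.finish_job(): hands the job in, once; it reports no verdict.
The state is a dict: "clock": time; "qpos": joint angles; "qd": joint speeds; "tau": joint torques, N m; "position": TCP position; "ee_rot": TCP orientation; "force": force on the tool from outside, world axes, zero at the start; "moment": the same for the moment, N m; "width": finger opening in mm.
Only numpy, scipy, OpenCV 4.12 (cv2) and the standard library are available. Lean on these libraries where they do the work, as an engineer would, in place of code of your own. Each camera call takes 0.05 s, during which the arm holds its last target. There are 200 camera calls.

## Working session

There is one attempt and no reset: what is moved stays moved. The work goes in short steps, Python scripts to look and compute and a tool call to move; the robot and the scene stay as the last step left them, time stands still between calls to the robot, and variables do not carry over. Pictures are saved under pics/ and viewed, about 8 in all and at most 12, crops included, and the job is handed in when it is done.

Besides the shell and the picture viewer there is one more tool, called after "Call:" by a JSON object that holds its "api" and its "payload". step_arm: Moves the arm, as the interface text tells. Its arguments: {"type":"object","properties":{"plan":{"type":"array","items":{"type":"object","properties":{"dx":{"type":"number"},"dy":{"type":"number"},"dz":{"type":"number"},"ax":{"type":"number"},"ay":{"type":"number"},"az":{"type":"number"}}}},"grip":{"type":"number"},"newtons":{"type":"number"}},"required":["plan"]}

```bash
mkdir -p pics
cat > h.py <<'E'
import numpy as np, cv2
from scipy.spatial.transform import Rotation as R
from station import robot
def grab(n,png=None):
    f=robot.grab_frame(n)
    if png: cv2.imwrite('pics/'+png,f['frame'])
    np.savez('last_'+n+'.npz',**{k:np.array(v) for k,v in f.items()})
    return f
def pts(f):
    K=np.array(f['K']);h,w=f['depth'].shape
    u,v=np.meshgrid(np.arange(w),np.arange(h))
    d=f['depth'];c=np.stack([(u-K[0,2])/K[0,0]*d,(v-K[1,2])/K[1,1]*d,d],-1)
    return c@R.from_quat(f['orientation']).as_matrix().T+np.array(f['position'])
def ray(f,u,v,z):
    K=np.array(f['K']);c=np.array([(u-K[0,2])/K[0,0],(v-K[1,2])/K[1,1],1.])
    d=R.from_quat(f['orientation']).as_matrix()@c;p=np.array(f['position'])
    return p+d*(z-p[2])/d[2]
E
python3 - <<'E'
from h import *
for n in('top','scene'):
    f=grab(n,n+'0.png');print(n,f['position'],f['orientation'],np.array(f['K'])[0,0])
o=robot.get_obs();print(o['clock'],o['position'],o['ee_rot'],o['width'],robot.grip_depth)
E
```

```text
top [481.27571868  15.50356165 742.67602997] [-0.70369101  0.70533041 -0.07322624  0.0443384 ] 418.87207269214747
scene [809.06535432 361.26233585 683.96217717] [ 0.29181129  0.90519137 -0.29623379 -0.08786529] 402.9616128115687
0.1 [ 258.78491844 -622.71777859  230.06920225] [ 9.80676119e-01  1.95635688e-01 -1.52531027e-04 -1.00204303e-03] 85.21621205524254 18.700000000000003
```

View pics/top0.png

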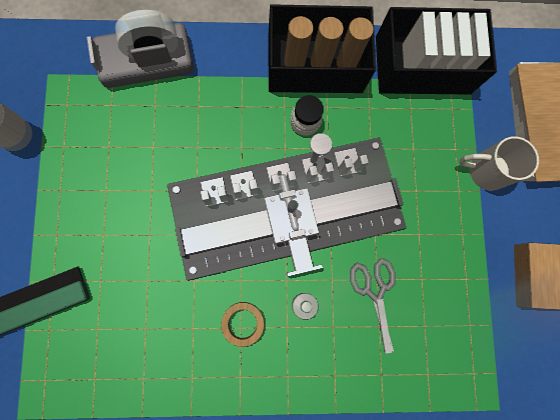

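View pics/scene0.png

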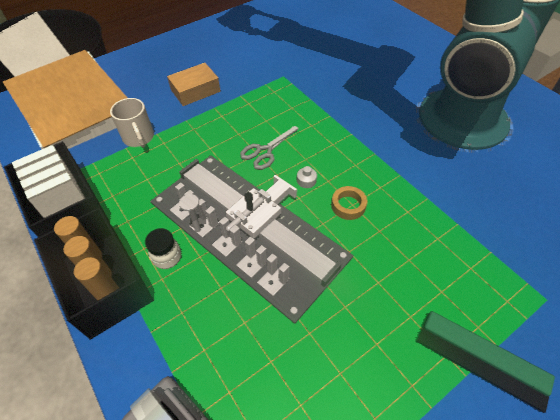

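Top view: rail plate with middle keeper at about (279,175), disc at (320,143), knob at (293,208), face plate at (305,269). Weight is at (305,306), tape at (243,324), scissors around (375,300) and jar at (308,115).

Run:
```python
from h import *
f=dict(np.load('last_top.npz'));im=f['frame']
cv2.imwrite('pics/c1.png',cv2.resize(im[120:285,160:410],None,fx=3.2,fy=3.2,interpolation=cv2.INTER_CUBIC))
P=pts(f)
# plate: dark grey non green at z~8
hsv=cv2.cvtColor(im,cv2.COLOR_BGR2HSV)
m=((hsv[...,1]<70)&(hsv[...,2]<110)).astype(np.uint8);m[:100]=0;m[300:]=0;m[:,:150]=0;m[:,420:]=0
b=((hsv[...,1]<80)).astype(np.uint8);b[:128]=0;b[285:]=0;b[:,:150]=0;b[:,420:]=0
# plate outline via convex hull of dark comp at z 3..14
k=(abs(P[...,2]-8)<7)&(b>0)
n,l,s,c=cv2.connectedComponentsWithStats(k.astype(np.uint8));i=1+s[1:,4].argmax()
q=P[l==i][:,:2].astype(np.float32);print('n',len(q),P[l==i][:,2].mean())
r=cv2.minAreaRect(q);print(r);
for z,nm in((106,'disc'),):
    k=(P[...,2]>95)&(P[...,2]<115);k[:,:150]=0;k[:,420:]=0;k[:128]=0;k[300:]=0
    n,l,s,c=cv2.connectedComponentsWithStats(k.astype(np.uint8))
    for j in range(1,n): print(nm,s[j],c[j],P[l==j].mean(0),ray(f,*c[j],z))
for uv in((176.5,189),(376,145.5),(397.5,222),(193,270)):print(ray(f,*uv,9))
for uv,z in(((308,110),65),((243,324),24),((305,306),50),((375,285),5)):print(ray(f,*uv,z))
```

```text
n 7882 9.040063866794107
((655.3623657226562, -32.20948791503906), (87.67511749267578, 400.5215759277344), 13.244864463806152)
disc [310 133  23  22 382] [320.87958115 143.80104712] [694.52363429 -90.68003064 105.95985839] [694.49183508 -90.66960364 106.        ]
disc [289 200  10  10  76] [293.10526316 204.59210526] [597.51982389 -45.65726702  97.95921113] [596.06600566 -44.89343002 106.        ]
[641.35562878 153.18126682   9.        ]
[ 724.51171614 -209.00402545    9.        ]
[ 582.17846507 -241.15436609    9.        ]
[498.80192399 120.50889557   9.        ]
[768.49299641 -76.80579201  65.        ]
[409.27558536  33.67144379  24.        ]
[439.18695861 -67.13833206  50.        ]
[ 471.36498994 -196.32849296    5.        ]
```

View pics/c1.png

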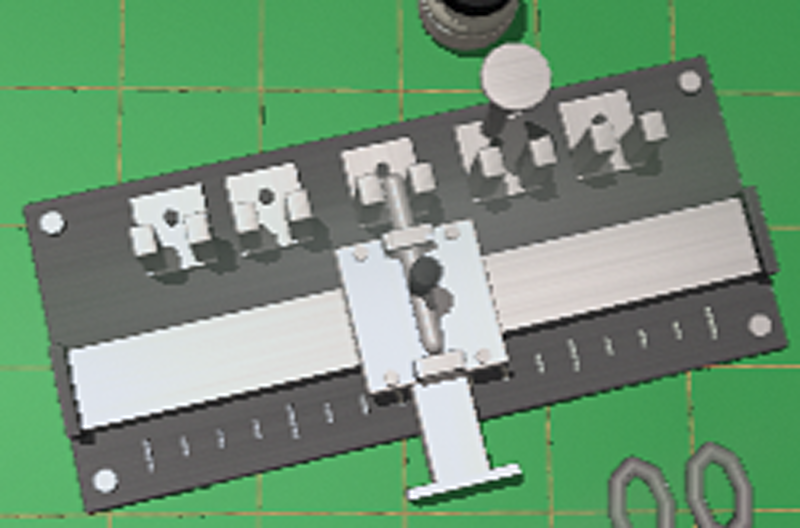

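Call:
{"api": "step_arm", "payload": {"plan": [{"dx":0.3,"dy":-0.22,"dz":0,"az":0.1},{"dx":0.6,"dy":-0.45,"dz":0,"az":0.2},{"dx":0.9,"dy":-0.67,"dz":0,"az":0.336},{"dx":0.9,"dy":-0.67,"dz":0,"az":0.336},{"dx":0.9,"dy":-0.67,"dz":0,"az":0.336},{"dx":0.9,"dy":-0.67,"dz":0,"az":0.336}], "grip": 0.6, "newtons": 40}}

```text
invalid input
```

```bash
cat >> h.py <<'E'
ex=np.array([.9745,.2243,0]);ey=np.array([-.2243,.9745,0]);O=np.array([589.8,-49.2,0])
def rail(p): p=np.asarray(p)-O; return np.array([p@ex,p@ey,p[2]]).round(1)
def go(t):
    "tool-axis shares to world target t"
    o=robot.get_obs();M=R.from_quat(o['ee_rot']).as_matrix()
    d=M.T@(np.array(t)-o['position'])/150
    yaw=np.degrees(np.arctan2(M[1,0],M[0,0]))
    print('clock',o['clock'],'pos',o['position'].round(1) if hasattr(o['position'],'round') else o['position'],'rail',rail(o['position']),'shares',d.round(3),'yaw',yaw.round(2),'az',np.radians(yaw-12.96).round(4)/.5,'tilt',M[:,2].round(3),'F',np.array(o['force']).round(1),'w',o['width'])
def knob(f,uvz): pass
E
python3 - <<'E'
from h import *
f=dict(np.load('last_top.npz'))
for n,uv in(('k4',(490,162)),('k4',(543,152)),('k3',(368,190)),('k3',(423,178)),('k5',(602,137)),('k5',(653,126))):
    print(n,rail(ray(f,160+uv[0]/3.2,120+uv[1]/3.2,62)))
g=dict(np.load('last_scene.npz'));P=pts(g)
k=(P[...,2]>93)&(P[...,2]<112);k[:160]=0;k[320:]=0;k[:,:160]=0;k[:,330:]=0
n,l,s,c=cv2.connectedComponentsWithStats(k.astype(np.uint8))
for j in range(1,n):print(s[j],c[j],rail(ray(g,*c[j],98)),rail(ray(g,*c[j],106)),rail(P[l==j].mean(0)))
go([597.5,-45.7,200])
E
```

```text
k4 [ 62.7 -49.8  62. ]
k4 [ 61.8 -78.6  62. ]
k3 [62.2 16.3 62. ]
k3 [ 62.1 -13.3  62. ]
k5 [  62.9 -111.3   62. ]
k5 [  62.7 -139.5   62. ]
[244 192   8   8  48] [247.6875     195.27083333] [11.3  5.2 98. ] [ 15.4   9.9 106. ] [10.4  4.1 96.1]
[179 194  20  17 272] [188.51102941 202.0625    ] [ 93.1 -65.2  98. ] [ 96.  -59.6 106. ] [ 95.2 -61.  104. ]
clock 0.1 pos [ 258.8 -622.7  230.1] rail [-451.2 -484.6  230.1] shares [ 3.561 -2.685  0.206] yaw 22.56 az 0.3352 tilt [-0.001  0.002 -1.   ] F [-0.3  0.   0.6] w 85.21621205524254
```

Call:
{"api": "step_arm", "payload": {"plan": [{"dx":0.9,"dy":-0.67,"dz":0,"ax":0,"ay":0,"az":0.336},{"dx":0.9,"dy":-0.67,"dz":0,"ax":0,"ay":0,"az":0.336},{"dx":0.9,"dy":-0.67,"dz":0,"ax":0,"ay":0,"az":0.336},{"dx":0.9,"dy":-0.67,"dz":0,"ax":0,"ay":0,"az":0.336},{"dx":0.9,"dy":-0.67,"dz":0,"ax":0,"ay":0,"az":0.336}], "grip": 0.6, "newtons": 40}}

```text
clock: 0.72
position: [344.8, -478.3, 230.1]
ee_rot: [0.994, 0.113, -0.0, -0.001]
force: [0.1, -0.5, 0.3]
width: 51.0
```

Call:
{"api": "step_arm", "payload": {"plan": [{"dx":0.76,"dy":-0.81,"dz":0,"ax":0,"ay":0,"az":0},{"dx":0.76,"dy":-0.81,"dz":0,"ax":0,"ay":0,"az":0},{"dx":0.76,"dy":-0.81,"dz":0,"ax":0,"ay":0,"az":0},{"dx":0.76,"dy":-0.81,"dz":0,"ax":0,"ay":0,"az":0},{"dx":0.76,"dy":-0.81,"dz":0,"ax":0,"ay":0,"az":0}]}}

```text
clock: 1.35
position: [428.1, -335.6, 230.2]
ee_rot: [0.994, 0.113, -0.001, -0.001]
force: [-1.0, -0.4, 0.1]
width: 51.3
```

Call:
{"api": "step_arm", "payload": {"plan": [{"dx":0.76,"dy":-0.81,"dz":0,"ax":0,"ay":0,"az":0},{"dx":0.76,"dy":-0.81,"dz":0,"ax":0,"ay":0,"az":0},{"dx":0.76,"dy":-0.81,"dz":0,"ax":0,"ay":0,"az":0},{"dx":0.76,"dy":-0.81,"dz":0,"ax":0,"ay":0,"az":0},{"dx":0.76,"dy":-0.81,"dz":0,"ax":0,"ay":0,"az":0}]}}

```text
clock: 1.98
position: [511.7, -193.4, 230.0]
ee_rot: [0.994, 0.112, -0.001, -0.0]
force: [-0.8, -0.4, 0.3]
width: 51.0
```

```bash
python3 -c "
from h import *
go([597.5,-45.7,130])"
```

```text
clock 1.975 pos [ 511.7 -193.4  230. ] rail [-108.5 -123.   230. ] shares [ 0.778 -0.832  0.666] yaw 12.86 az -0.0034 tilt [-0.002  0.    -1.   ] F [-0.8 -0.4  0.3] w 50.95552611810155
```

Call:
{"api": "step_arm", "payload": {"plan": [{"dx":0.78,"dy":-0.84,"dz":0.3,"ax":0,"ay":0,"az":0},{"dx":0.78,"dy":-0.84,"dz":0.3,"ax":0,"ay":0,"az":0},{"dx":0.78,"dy":-0.84,"dz":0.6,"ax":0,"ay":0,"az":0},{"dx":0.78,"dy":-0.84,"dz":0.66,"ax":0,"ay":0,"az":0},{"dx":0.78,"dy":-0.84,"dz":0.66,"ax":0,"ay":0,"az":0},{"dx":0.78,"dy":-0.84,"dz":0.66,"ax":0,"ay":0,"az":0}]}}

```text
clock: 2.72
position: [598.0, -46.5, 132.2]
ee_rot: [0.994, 0.111, -0.0, 0.0]
force: [0.3, -0.3, 0.5]
width: 51.2
```

```bash
python3 -c "
from h import *
go([598.5,-44.5,72])
f=grab('scene','s1.png');cv2.imwrite('pics/s1c.png',cv2.resize(f['frame'][130:300,150:360],None,fx=3.2,fy=3.2,interpolation=2))"
```

```text
clock 2.725 pos [598.  -46.5 132.2] rail [  8.5   0.8 132.2] shares [ 0.007 -0.013  0.401] yaw 12.74 az -0.0076 tilt [-0.001 -0.001 -1.   ] F [ 0.3 -0.3  0.5] w 51.19450450058578
```

View pics/s1c.png

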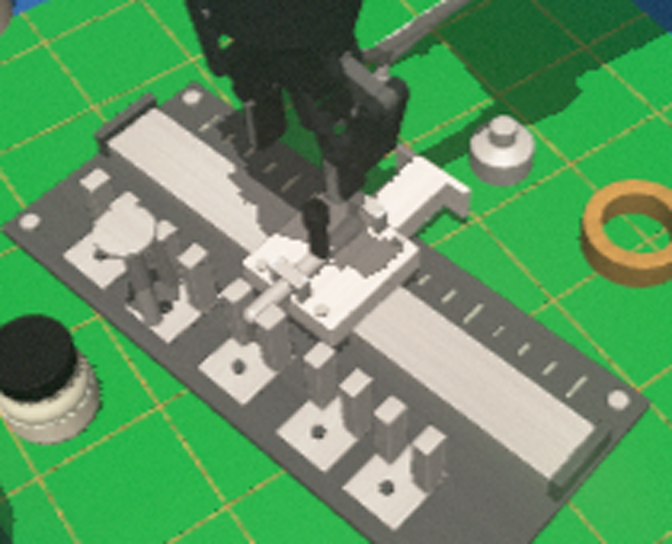

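The knob (crop 316,220) sits below and between the fingers (255,125 / 345,175). I'll descend and close.

Call:
{"api": "step_arm", "payload": {"plan": [{"dx":0.007,"dy":-0.01,"dz":0.2,"ax":0,"ay":0,"az":-0.008},{"dx":0.007,"dy":-0.01,"dz":0.4,"ax":0,"ay":0,"az":-0.008},{"dx":0.007,"dy":-0.01,"dz":0.4,"ax":0,"ay":0,"az":-0.008},{"dx":0.007,"dy":-0.01,"dz":0.4,"ax":0,"ay":0,"az":-0.008}]}}

```text
clock: 3.28
position: [600.2, -45.6, 74.8]
ee_rot: [0.994, 0.113, 0.002, 0.001]
force: [0.3, 0.4, -0.4]
width: 51.0
```

Call:
{"api": "step_arm", "payload": {"plan": [{"dx":0,"dy":0,"dz":0,"ax":0,"ay":0,"az":0},{"dx":0,"dy":0,"dz":0,"ax":0,"ay":0,"az":0},{"dx":0,"dy":0,"dz":0,"ax":0,"ay":0,"az":0},{"dx":0,"dy":0,"dz":0,"ax":0,"ay":0,"az":0},{"dx":0,"dy":0,"dz":0,"ax":0,"ay":0,"az":0},{"dx":0,"dy":0,"dz":0,"ax":0,"ay":0,"az":0}], "grip": 0, "newtons": 30}}

```text
clock: 4.03
position: [601.6, -45.6, 76.7]
ee_rot: [0.994, 0.113, 0.003, 0.001]
force: [-1.0, 0.4, 6.5]
width: 12.9
```

Call:
{"api": "step_arm", "payload": {"plan": [{"dx":-0.03,"dy":0,"dz":0,"ax":0,"ay":0,"az":0},{"dx":-0.06,"dy":0,"dz":0,"ax":0,"ay":0,"az":0},{"dx":-0.1,"dy":0,"dz":0,"ax":0,"ay":0,"az":0},{"dx":-0.1,"dy":0,"dz":0,"ax":0,"ay":0,"az":0}]}}

```text
clock: 4.53
position: [586.2, -49.2, 76.7]
ee_rot: [0.994, 0.113, 0.003, 0.001]
force: [-1.2, -0.4, 1.1]
width: 12.7
```

```bash
python3 -c "
from h import *
go([598.5,-44.5,72])
f=grab('scene','s2.png');cv2.imwrite('pics/s2c.png',cv2.resize(f['frame'][130:300,150:360],None,fx=3.2,fy=3.2,interpolation=2))"
```

```text
clock 4.525 pos [586.2 -49.2  76.7] rail [-3.5  0.8 76.7] shares [ 0.087 -0.012  0.032] yaw 12.92 az -0.0012 tilt [ 0.005 -0.002 -1.   ] F [-1.2 -0.4  1.1] w 12.655291081974056
```

View pics/s2c.png

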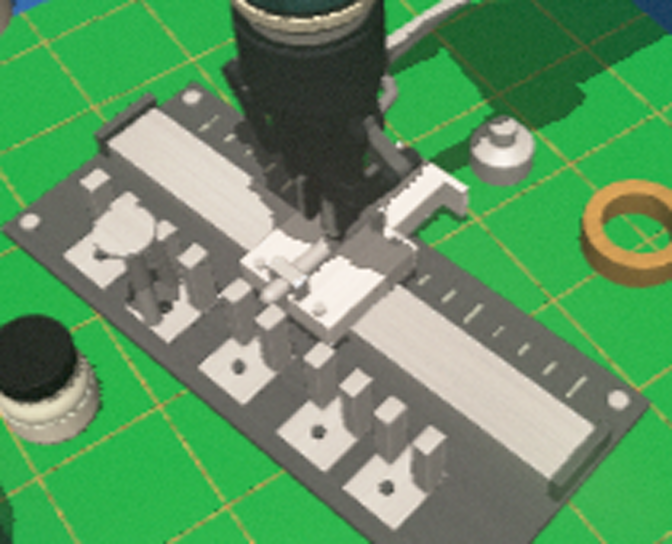

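The bolt nose has moved back from crop (250,312) to (270,295), so the knob is held and being drawn. I'll continue towards the drawn end.

Call:
{"api": "step_arm", "payload": {"plan": [{"dx":-0.03,"dy":0,"dz":0,"ax":0,"ay":0,"az":0},{"dx":-0.06,"dy":0,"dz":0,"ax":0,"ay":0,"az":0},{"dx":-0.085,"dy":0,"dz":0,"ax":0,"ay":0,"az":0},{"dx":-0.085,"dy":0,"dz":0,"ax":0,"ay":0,"az":0}]}}

```text
clock: 5.08
position: [575.7, -51.7, 76.8]
ee_rot: [0.994, 0.112, 0.005, 0.001]
force: [8.7, 2.3, -4.6]
width: 12.8
```

Call:
{"api": "step_arm", "payload": {"plan": [{"dx":0.01,"dy":0.02,"dz":0,"ax":0,"ay":0,"az":0},{"dx":0.01,"dy":0.08,"dz":0,"ax":0,"ay":0,"az":0},{"dx":0.01,"dy":0.15,"dz":0,"ax":0,"ay":0,"az":0},{"dx":0.01,"dy":0.22,"dz":0,"ax":0,"ay":0,"az":0},{"dx":0.01,"dy":0.29,"dz":0,"ax":0,"ay":0,"az":0},{"dx":0.01,"dy":0.36,"dz":0,"ax":0,"ay":0,"az":0},{"dx":0.01,"dy":0.41,"dz":0,"ax":0,"ay":0,"az":0},{"dx":0.01,"dy":0.438,"dz":0,"ax":0,"ay":0,"az":0},{"dx":0.01,"dy":0.438,"dz":0,"ax":0,"ay":0,"az":0},{"dx":0.01,"dy":0.438,"dz":0,"ax":0,"ay":0,"az":0}]}}

```text
clock: 6.32
position: [591.8, -116.3, 76.8]
ee_rot: [0.994, 0.113, 0.005, 0.002]
force: [-1.7, -3.8, -1.6]
width: 12.3
```

```bash
python3 -c "
from h import *
go([598.5,-44.5,72])
f=grab('scene');g=grab('top')
a=cv2.resize(f['frame'][165:265,150:300],None,fx=4,fy=4,interpolation=2);b=cv2.resize(g['frame'][130:290,240:400],None,fx=2.5,fy=2.5,interpolation=2)
c=np.zeros((400,1000,3),np.uint8);c[:,:600]=a;c[:,600:]=b
cv2.imwrite('pics/s3.png',cv2.resize(c,None,fx=.8,fy=.8,interpolation=3))"
```

```text
clock 6.325 pos [ 591.8 -116.3   76.8] rail [-13.  -65.8  76.8] shares [ 0.15  -0.457  0.031] yaw 12.92 az -0.0012 tilt [ 0.01  -0.003 -1.   ] F [-1.7 -3.8 -1.6] w 12.332570027243788
```

View pics/s3.png

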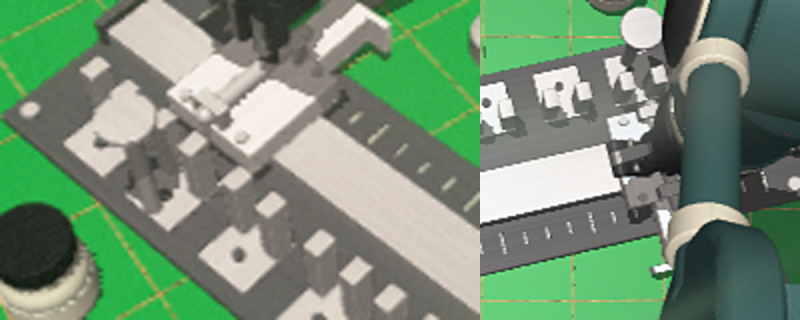

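```bash
python3 -c "
from h import *
f=dict(np.load('last_scene.npz'));P=pts(f)-O
X,Y,Z=P@ex,P@ey,P[...,2]
def q(n,m): 
    k,l,s,c=cv2.connectedComponentsWithStats(m.astype(np.uint8))
    for j in range(1,k):
        if s[j,4]>8: v=l==j;print(n,s[j,4],X[v].mean().round(1),Y[v].mean().round(1),Y[v].min().round(1),Y[v].max().round(1),Z[v].mean().round(1),X[v].max().round(1))
q('prong',(abs(Z-61)<3)&(X>54)&(X<76)&(Y<40)&(Y>-100))
q('strap',(abs(Z-61)<3)&(X>24)&(X<48)&(Y<-30)&(Y>-100))
q('bolt',(Z>53)&(Z<60)&(X>42)&(X<53)&(Y<-40)&(Y>-90))
q('block',(abs(Z-44)<2.5)&(X>10)&(X<50)&(Y<-20)&(Y>-110))
"
```

```text
prong 30 62.8 -75.0 -82.3 -70.3 60.3 72.2
prong 46 65.0 -48.3 -55.2 -42.2 60.0 72.8
prong 47 64.7 -10.4 -16.5 -4.4 60.0 72.5
prong 45 64.2 17.7 11.7 23.3 60.1 72.0
strap 56 35.8 -64.6 -78.6 -52.0 60.3 41.1
block 87 25.1 -91.4 -102.7 -76.5 42.9 42.5
block 161 25.9 -44.2 -63.3 -26.9 43.0 41.7
```

The stop appears about 2.5 mm past the fork centre (block and strap at -64.9, fork at -62.4). I'll move back about 2 mm, then shoot the bolt.

Call:
{"api": "step_arm", "payload": {"plan": [{"dx":0,"dy":-0.016,"dz":0,"ax":0,"ay":0,"az":0},{"dx":0,"dy":-0.016,"dz":0,"ax":0,"ay":0,"az":0},{"dx":0,"dy":-0.016,"dz":0,"ax":0,"ay":0,"az":0},{"dx":0,"dy":-0.016,"dz":0,"ax":0,"ay":0,"az":0}]}}

```text
clock: 6.92
position: [591.3, -113.8, 76.8]
ee_rot: [0.994, 0.113, 0.005, 0.002]
force: [-1.2, -3.8, -1.0]
width: 12.3
```

```bash
python3 -c "
from h import *
go([598.5,-44.5,72])
f=grab('scene');P=pts(f)-O
X,Y,Z=P@ex,P@ey,P[...,2]
def q(n,m): 
    k,l,s,c=cv2.connectedComponentsWithStats(m.astype(np.uint8))
    for j in range(1,k):
        if s[j,4]>8: v=l==j;print(n,s[j,4],X[v].mean().round(1),Y[v].mean().round(1),Y[v].min().round(1),Y[v].max().round(1),Z[v].mean().round(1),X[v].max().round(1))
q('prong',(abs(Z-61)<3)&(X>54)&(X<76)&(Y<40)&(Y>-100))
q('strap',(abs(Z-61)<3)&(X>24)&(X<48)&(Y<-30)&(Y>-100))
q('block',(abs(Z-44)<2.5)&(X>10)&(X<50)&(Y<-20)&(Y>-110))
"
```

```text
clock 6.925 pos [ 591.3 -113.8   76.8] rail [-13.  -63.3  76.8] shares [ 0.15  -0.439  0.031] yaw 12.93 az -0.001 tilt [ 0.01  -0.002 -1.   ] F [-1.2 -3.8 -1. ] w 12.331180111273106
prong 30 63.0 -75.2 -82.8 -70.9 60.4 71.7
prong 45 65.1 -48.0 -54.8 -42.0 60.0 72.4
prong 48 64.7 -10.3 -16.7 -4.5 60.1 72.6
prong 50 64.5 17.9 12.0 23.6 60.0 72.5
strap 57 36.0 -61.7 -75.6 -48.3 60.2 41.0
block 92 25.5 -88.4 -99.5 -75.0 42.9 42.5
block 170 26.0 -40.7 -60.7 -24.1 42.9 41.7
```

Aligned to about 0.3 mm. Shooting the bolt.

Call:
{"api": "step_arm", "payload": {"plan": [{"dx":0.03,"dy":0,"dz":0,"ax":0,"ay":0,"az":0},{"dx":0.06,"dy":0,"dz":0,"ax":0,"ay":0,"az":0},{"dx":0.09,"dy":0,"dz":0,"ax":0,"ay":0,"az":0},{"dx":0.12,"dy":0,"dz":0,"ax":0,"ay":0,"az":0},{"dx":0.15,"dy":0,"dz":0,"ax":0,"ay":0,"az":0},{"dx":0.15,"dy":0,"dz":0,"ax":0,"ay":0,"az":0}]}}

```text
clock: 7.72
position: [613.9, -108.5, 76.8]
ee_rot: [0.994, 0.113, 0.005, 0.002]
force: [2.4, -2.7, -3.6]
width: 12.5
```

Call:
{"api": "step_arm", "payload": {"plan": [{"dx":0.02,"dy":0,"dz":0,"ax":0,"ay":0,"az":0},{"dx":0.04,"dy":0,"dz":0,"ax":0,"ay":0,"az":0},{"dx":0.06,"dy":0,"dz":0,"ax":0,"ay":0,"az":0},{"dx":0.075,"dy":0,"dz":0,"ax":0,"ay":0,"az":0},{"dx":0.087,"dy":0,"dz":0,"ax":0,"ay":0,"az":0},{"dx":0.087,"dy":0,"dz":0,"ax":0,"ay":0,"az":0}]}}

```text
clock: 8.48
position: [625.7, -105.7, 76.8]
ee_rot: [0.994, 0.113, 0.004, 0.002]
force: [-4.3, -3.3, 0.1]
width: 12.5
```

```bash
python3 -c "
from h import *
go([598.5,-44.5,72])"
```

```text
clock 8.475 pos [ 625.7 -105.7   76.8] rail [ 22.3 -63.1  76.8] shares [-0.085 -0.438  0.029] yaw 12.95 az -0.0004 tilt [ 0.009 -0.002 -1.   ] F [-4.3 -3.3  0.1] w 12.51689277032515
```

Call:
{"api": "step_arm", "payload": {"plan": [{"dx":0.015,"dy":0,"dz":0,"ax":0,"ay":0,"az":0},{"dx":0.025,"dy":0,"dz":0,"ax":0,"ay":0,"az":0},{"dx":0.025,"dy":0,"dz":0,"ax":0,"ay":0,"az":0}]}}

```text
clock: 8.85
position: [625.8, -105.6, 76.7]
ee_rot: [0.994, 0.113, 0.0, 0.002]
force: [-12.1, -5.4, 5.3]
width: 12.5
```

Against the hard end: force is -12 N with no further travel. I'll release gently and lift.

Call:
{"api": "step_arm", "payload": {"plan": [{"dx":0,"dy":0,"dz":0,"ax":0,"ay":0,"az":0},{"dx":0,"dy":0,"dz":0,"ax":0,"ay":0,"az":0},{"dx":0,"dy":0,"dz":0,"ax":0,"ay":0,"az":0},{"dx":0,"dy":0,"dz":0,"ax":0,"ay":0,"az":0}], "grip": 0.5}}

```text
clock: 9.35
position: [626.3, -105.4, 76.9]
ee_rot: [0.994, 0.113, 0.001, 0.002]
force: [0.3, 0.5, 0.4]
width: 42.7
```

Call:
{"api": "step_arm", "payload": {"plan": [{"dx":0,"dy":0,"dz":-0.2,"ax":0,"ay":0,"az":0},{"dx":0,"dy":0,"dz":-0.5,"ax":0,"ay":0,"az":0},{"dx":0,"dy":0,"dz":-0.9,"ax":0,"ay":0,"az":0},{"dx":-0.5,"dy":0.3,"dz":-0.95,"ax":0,"ay":0,"az":0},{"dx":-0.95,"dy":0.8,"dz":-0.95,"ax":0,"ay":0,"az":0},{"dx":-0.95,"dy":0.95,"dz":-0.95,"ax":0,"ay":0,"az":0},{"dx":-0.95,"dy":0.95,"dz":-0.95,"ax":0,"ay":0,"az":0},{"dx":-0.95,"dy":0.95,"dz":-0.95,"ax":0,"ay":0,"az":0}]}}

```text
clock: 10.35
position: [519.0, -276.5, 219.7]
ee_rot: [0.994, 0.112, 0.001, 0.001]
force: [1.3, 0.0, 0.6]
width: 42.7
```

```bash
python3 -c "
from h import *
go([598.5,-44.5,72])
f=grab('scene');g=grab('top')
for n,F in(('s',f),('t',g)):
    P=pts(F)-O;X,Y,Z=P@ex,P@ey,P[...,2]
    k,l,s,c=cv2.connectedComponentsWithStats(((Z>92)&(Z<110)&(X>-40)&(X<115)&(abs(Y)<150)).astype(np.uint8))
    for j in range(1,k):
        if s[j,4]>8: v=l==j;print(n,s[j,4],X[v].mean().round(1),Y[v].mean().round(1),Z[v].mean().round(1))
a=cv2.resize(f['frame'][165:265,150:300],None,fx=4,fy=4,interpolation=2);b=cv2.resize(g['frame'][130:290,240:400],None,fx=2.5,fy=2.5,interpolation=2)
c=np.zeros((400,1000,3),np.uint8);c[:,:600]=a;c[:,600:]=b
cv2.imwrite('pics/s4.png',cv2.resize(c,None,fx=.8,fy=.8,interpolation=3))"
```

```text
clock 10.35 pos [ 519.  -276.5  219.7] rail [-119.9 -205.6  219.7] shares [ 0.859 -1.393  0.982] yaw 12.84 az -0.004 tilt [ 0.002 -0.002 -1.   ] F [1.3 0.  0.6] w 42.74698832606362
s 52 20.1 -61.1 95.6
s 273 95.2 -61.1 103.9
t 386 92.8 -63.9 106.0
t 81 18.1 -63.5 97.8
```

View pics/s4.png

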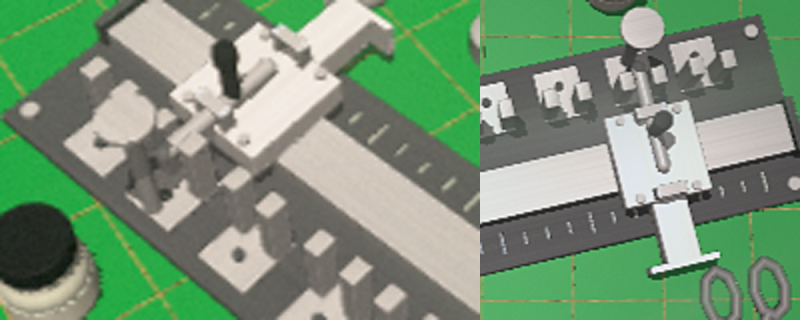

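Knob is at rail x 18.1 (home) and y within 0.4 mm of the disc. The bolt lies between the prongs in both views and the scissors are unmoved. I'll hand it in.

```bash
python3 -c "
from h import *
print(robot.finish_job())"
```

```text
the job is handed in; nothing more can be done
None
```

I drew the bolt to its hard end, slid the stop about 64 mm towards the rail's -y to the keeper with the disc, and shot the bolt home there. The job is handed in (no verdict is reported) after about 10 s on the robot clock.

**Last checks:**
- **Bolt home:** the knob reads rail x 18.1 mm in the top view against 18 mm expected. The last push rose to about 12 N with no further travel.
- **In the right fork:** the knob is within 0.4 mm of the disc in y, and both views show the bolt between the prongs.
- **Robot clear:** the gripper is open and well away, with about 1 N on the force reading. I did not read the joint speeds of the stop or bolt directly.
- **Bystanders:** the scissors look unmoved and the jar looks in place, though I checked them only by eye. The tape roll and sheet weight were outside the last picture. The arm only passed well above them.

**Disagreements:**
- **Cameras:** the scene camera reads about 2–3 mm off the top camera (knob x 20.1, y -61.1), close to the calibration limit.
- **First slide:** it ended about 2.5 mm past the fork centre. I corrected that before shooting the bolt.
- **Starting position:** the bolt looked about 10 mm short of fully home at the start.

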